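Dock a vial rack and shoot its two-stage bolt

TASK

Push the blue vial rack along its dock with your fingertips until it is fully home against the back stop, then push the red lever of the bolt past its first catch all the way to its second stop, so that the bolt lies across the front of the rack. Only push: nothing may be picked up, the two vials must stay standing in the rack, and the things lying around the dock must be left alone.

Things in the scene. Friction and masses are not known exactly. Their poses are not given: they have to be found in the camera images.
- dock: Fixed rack dock on the bench. Origin: bench level, under the middle of the channel's mouth. Its +y is the way the rack is pushed in, +x the way the bolt slides; z up. Near yaw 0, +x points away from the robot, +y to the robot's left. Its 5 mm thick floor plate runs from y = -90 to 163 mm; before the mouth (y = -90 to -10 mm) it is an open apron 76 mm wide.
- back_stop (a point): Middle of the back stop's inner face where the rack's rear end comes to rest: dock x = 0, y = 151 mm, 22 mm above the bench. The stop is 39 mm high. Two grey side rails, 27 mm high, lead to it from dock y = 14 mm, inner faces at x = -37.5 and +37.5 mm, outer at -47.5 and +47.5 mm.
- bolt_guide (a point): Middle of the bolt guide, at dock x = -82, y = 0, 36 mm above the bench: two grey cheeks 36 mm high, from dock x = -132 to -42 mm, outer sides at y = -20 and +16 mm (a brass barrel sticks out to y = -33 mm), the bolt between them. Painted marks show where the lever stops: white (withdrawn) at dock x = -100 mm, yellow (first catch) at -75 mm, green (second stop) at -50 mm.
- bolt_body (a joint): Travel of bolt and lever along the dock's +x, in m: 0 withdrawn, 0.025 first catch (sprung), 0.050 second stop (hard stop, sprung). Up to 10 N pushes it out of 0 and out of the first catch; left between, it snaps to a stop (it tips over at about 0.0125 and 0.0375). It strikes the rack's side if the rack is not home.
- bolt_tip (a point): Round end of the bolt, a steel rod 12 mm in diameter, its axis along the dock's x at y = 0, 22 mm above the bench. Withdrawn, this end is beside the mouth at dock x = -38 mm; at the second stop it is at x = +12 mm, across the front of the rack.
- lever_knob (a point): Middle of the red knob of the bolt lever: upright round knob 20 mm in diameter, 48 to 80 mm above the bench, on a 9 mm steel post; this point is 64 mm above the bench, at dock x = -100 mm + joint value, y = 0. To be pushed along the dock's +x on its -x side.
- blue_rack: Blue eight-place vial rack, loose, 72 mm (its x) by 140 mm (its y) by 48 mm high, 0.15 to 0.31 kg. Origin: centre of its underside; axes parallel to the dock's. It stands on the dock's plate, its front (-y) end, a plain wall 70 mm from the origin, sticking out of the mouth. Home: origin at dock y = 81 mm, front at 11 mm, 5 mm clear of the bolt. Slides with 1 to 3 N.
- vial_rear: Capped vial, 29 mm in diameter, 81 mm high, loose in the rear well of the rack (rack x = -17, y = +51 mm; well floor 7 mm above the rack's underside). Origin at the centre of its base, z up along it.
- vial_front: Capped vial, 29 mm in diameter, 81 mm high, loose in a middle well of the rack (rack x = +17, y = +17 mm). Origin at the centre of its base, z up along it.
- timer: Bystander: white laboratory timer, 64 x 64 x 19 mm, lying on the bench beyond the dock. Origin at the centre of its underside.
- vial_loose: Bystander: capped vial, 29 mm in diameter, 81 mm high, standing on the bench beyond the dock's mouth. Origin at the centre of its base.
- pen: Bystander: white and blue marker pen, 17 x 135 x 16 mm, long along its y, lying on the bench on the robot's side of the dock. Origin at the centre of its underside.
- cap_loose: Bystander: white screw cap, 29 mm in diameter, 14 mm high, lying on the bench beside the loading apron on the robot's side. Origin at the centre of its underside.
- cap_press: Fixed hand press on the bench to the right, not part of the job: keep clear. Origin under its column; base about 0.11 by 0.15 m. Its lever with a black ball knob rises to 0.39 m above the bench, 65 mm nearer the robot than the origin and 35 mm to its left. If the arm starts to the right of it, swing past with the tool drawn back to within 0.45 m of the base axis.

How it is judged:
By the outcome, as a careful person would: the job done as asked, in the order asked, and still so for the second after the job is handed in, with the robot touching nothing.
It also fails if it takes over 51 s, if anything falls off the work surface, if the arm or the gripper's body presses on something with over 40 N, if the wrist force passes 120 N, or if a joint passes its speed limit or range.

ROBOT

A 6-joint arm with a two-finger parallel gripper is mounted at the origin on a cart in front of the work surface, level with it; the furniture and walls round the work are solid. World frame = base frame: x ahead of the robot, y to its left, z up, the work surface at z = 0. Lengths are in m, angles in rad, forces in N, time in s.
With the tool pointing down it reaches from about 0.375 to 0.975 m from the base axis. Payload 3.8 kg.
Tool frame: the origin (TCP) lies midway between the tips of the shut fingers; the grasp point (between the pads) lies 19 mm behind it; z points along the fingers, y is the line along which they close (so a half turn about z gives the same grasp; the last joint's range is limited). The gripper opens to 85 mm and grips with 20 to 120 N. Pads are 22 mm wide; open, the fingers measure 114 mm over their backs; the gripper's body (76 mm by 85 mm) begins 54 mm behind the grasp point. The pads swing forward as they close: fully open they stand 13 mm farther back than shut.
Start: joints at [1.23, 0.264, 1.604, -0, 1.274, -0.037], TCP at [0.202, 0.644, 0.231] pointing down, gripper open.
Joint ranges: [-2.63, 2.63], [-0.94, 2.18], [0.31, 2.57], [-1.31, 4.45], [0, 2.66], [-2.55, 2.55]. Speed limits (rad/s): [2.57, 2.57, 3.14, 3.14, 3.14, 3.14].

INTERFACE

Orientations are given as a rotation vector (axis times angle).
In Python, from workcell import bot gives the robot as it stands.
- The arm moves only by the tool step_arm, never from a script. Its argument "motion" is a list of rows, each a list of 5 numbers: the finger opening in cm, from 0 to 8.54, then the shift along the tool's x, y, z in cm, then the turn about the tool's z in degrees. In form: [[claw, dx, dy, dz, twist], ...]. A call has 1 to 20 rows; each row is the pose to reach, as a shift and turn from the pose commanded when the call began, along the tool's axes at that moment; what a row does not reach only later rows make up. A row lasts 1/10 s, in which the tool goes at most 50 mm and 8.59 degrees, less where a joint would pass 70% of its speed; a pose out of reach is approached as far as the arm can. A call with a gripper value outside its range is refused whole. The fingers move at their own pace and stop on an object; "force" is the grip in N (left out, the last holds). Time passes only in rows, so rows that repeat a pose let the fingers close. It gives the time, the measured TCP pose, the force, the opening and the grip force at its end, in the units of the state.
- bot.read_state(): the state, without advancing time (a new reading comes with each control period).
- bot.read_camera(name): name is "scene" or "top"; returns (picture, depth): 480x640x3 uint8, red, green, blue; 480x640 float32, m along the optical axis (not along the pixel's ray), 0 where there is no reading.
- bot.calibration(name): a dict with "mtx" (3x3 intrinsics, pixels), "origin" and "orientation" of the camera in the world. Camera axes: x right, y up, looking along -z (the intrinsics and any distortion apply to the point x, -y, -z); pixel columns grow to the right and rows downward; lengths in m; the calibration is good to about 2 mm. A picture is of the moment at which its call begins. calibration takes no time and is no camera call.
- bot.finish_job(): hands the job in; it is judged then, once.
The state is a dict: "time": time; "q": joint angles; "joint_vel": joint speeds; "joint_torque": joint torques, N m; "tool_pos": TCP position; "tcp_rot": TCP orientation; "wrist_force": force on the tool from outside, world axes, zero at the start; "torque": the same for the moment, N m; "width": opening from 0.0 (shut) to 1.0 (fully open); "grip_force": force on a finger pad.
Only numpy, scipy, OpenCV 4.12 (cv2) and the standard library are available. Lean on these libraries where they do the work, as an engineer would, in place of code of your own. Each camera call takes 0.05 s, during which the arm holds its last target. There are 200 camera calls.

## Working session

There is one attempt and no reset: what is moved stays moved. The work goes in short steps, Python scripts to look and compute and a tool call to move; the robot and the scene stay as the last step left them, time stands still between calls to the robot, and variables do not carry over. Pictures are saved under pics/ and viewed, at most 10 in all, crops included, and the job is handed in when it is done.

Besides the shell and the picture viewer there is one more tool, called after "Request:" as name(argument=value, ...) on one line, values as JSON. step_arm: Moves the arm, as the interface text tells. Its arguments: {"type":"object","properties":{"motion":{"type":"array","items":{"type":"array","items":{"type":"number"}}},"force":{"type":"number"}},"required":["motion"]}

```bash
mkdir -p pics; ls
cat > h.py <<'E'
import numpy as np, cv2
from workcell import bot
from scipy.spatial.transform import Rotation as R
def cal(n):
    c=bot.calibration(n); o=np.array(c["orientation"],float)
    M=o if o.shape==(3,3) else R.from_rotvec(o).as_matrix()
    return np.array(c["mtx"]),np.array(c["origin"]),M,c
def rays(n,uv):
    K,o,M,c=cal(n); uv=np.atleast_2d(uv).astype(float)
    p=cv2.undistortPoints(uv[:,None],K,np.array(c.get("dist",np.zeros(5)),float))[:,0]
    return o,np.c_[p[:,0],-p[:,1],-np.ones(len(p))]@M.T
def plane(n,uv,z):
    o,d=rays(n,uv); return o+d*((z-o[2])/d[:,2])[:,None]
def cloud(n,D):
    v,u=np.mgrid[0:480,0:640]; o,d=rays(n,np.c_[u.ravel(),v.ravel()])
    return (o+d*D.ravel()[:,None]).reshape(480,640,3)
E
python3 - <<'E'
from h import *
s=bot.read_state(); print({k:np.round(v,3) for k,v in s.items()})
for n in("scene","top"):
    print(bot.calibration(n))
    p,D=bot.read_camera(n); np.savez(f"pics/{n}0.npz",p=p,D=D); cv2.imwrite(f"pics/{n}0.png",p[:,:,::-1])
E
```

```text
pics
{'time': np.float64(0.0), 'q': array([ 1.23 ,  0.265,  1.605, -0.   ,  1.274, -0.037]), 'joint_vel': array([-0.001,  0.001, -0.   , -0.002, -0.001, -0.001]), 'joint_torque': array([-1.0000e-03, -5.1512e+01, -3.6731e+01, -0.0000e+00,  1.3000e-02,
        0.0000e+00]), 'tool_pos': array([0.202, 0.643, 0.23 ]), 'tcp_rot': array([-4.750e-01, -3.105e+00,  3.000e-03]), 'wrist_force': array([-0.795,  0.997,  0.054]), 'torque': array([ 0.033, -0.048,  0.008]), 'grip_force': np.float64(0.0), 'width': np.float64(0.999)}
{'mtx': array([[566.11032203,   0.        , 316.56192281],
       [  0.        , 566.11032203, 228.39466618],
       [  0.        ,   0.        ,   1.        ]]), 'origin': array([0.18020186, 0.587728  , 0.90435165]), 'orientation': array([ 0.26785371, -1.02956508, -2.48656366])}
{'mtx': array([[447.31069603,   0.        , 310.56107961],
       [  0.        , 447.31069603, 236.60248659],
       [  0.        ,   0.        ,   1.        ]]), 'origin': array([ 0.40421454, -0.12367241,  0.98155552]), 'orientation': array([ 0.1654129 , -0.13843519, -1.55751666])}
```

View pics/scene0.png

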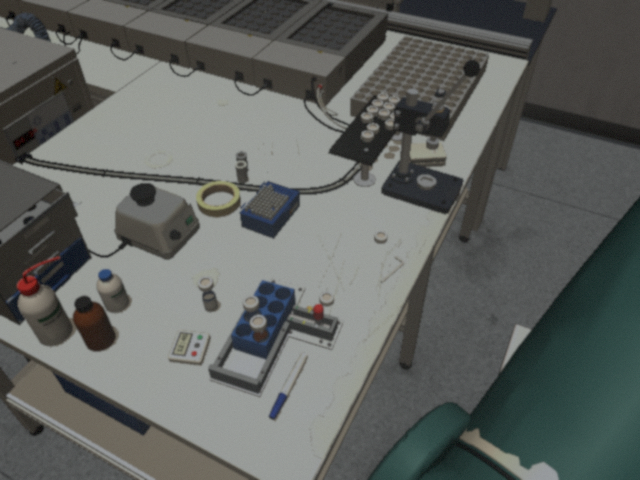

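View pics/top0.png

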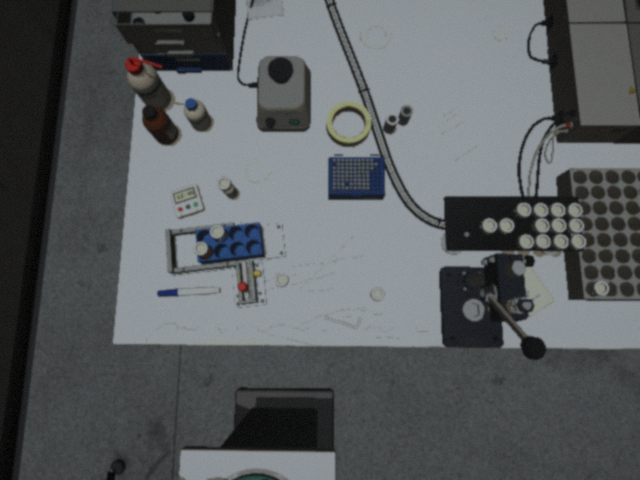

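The top view shows the blue rack at about (228,242), the red knob at (243,287), the grey dock spanning (165–285, 225–305), the pen at (188,292) and the loose cap at (282,280). The scene view shows the same layout from the left. Next I'll measure.

```bash
cat > m.py <<'E'
from h import *
import sys
def load(n,i):
    f=np.load(f"pics/{n}{i}.npz"); return f["p"],f["D"]
E
python3 - <<'E'
from m import *
for n,box in(("top",(150,310,160,300)),("scene",(270,420,200,350))):
    p,D=load(n,0); C=cloud(n,D); hsv=cv2.cvtColor(p,cv2.COLOR_RGB2HSV)
    y0,y1,x0,x1=(215,312,155,300) if n=="top" else (270,420,200,345)
    sub=np.zeros((480,640),bool); sub[y0:y1,x0:x1]=1
    H,S,V=hsv[...,0].astype(int),hsv[...,1],hsv[...,2]
    Z=C[...,2]
    blue=sub&(H>100)&(H<130)&(S>100)
    top=blue&(abs(Z-.053)<.012)
    red=sub&((H<8)|(H>172))&(S>150)
    print(n,"blue",blue.sum(),top.sum(),"zmed",np.median(Z[top]),"rect",cv2.minAreaRect(C[top][:,:2].astype(np.float32)))
    print(" red",red.sum(),np.median(C[red],0), C[red].min(0),C[red].max(0), "px",np.argwhere(red).mean(0)[::-1])
    v,u=np.nonzero(red); print(" red plane z=.064",plane(n,[u.mean(),v.mean()],.064))
    rail=sub&~blue&(abs(Z-.027)<.006)&(S<90)&(V<140)
    print(" rail",rail.sum(),cv2.minAreaRect(C[rail][:,:2].astype(np.float32)))
    print(" bench z",np.median(Z[sub&(V>150)]))
    crop=cv2.resize(p[y0:y1,x0:x1],None,fx=4 if n=="scene" else 5,fy=4 if n=="scene" else 5,interpolation=cv2.INTER_CUBIC)
    cv2.imwrite(f"pics/{n}0c.png",np.clip(crop[:,:,::-1]*1.5,0,255).astype(np.uint8)); print(crop.shape)
E
```

```text
top blue 1728 900 zmed 0.052808518374144464 rect ((0.5747019648551941, 0.06740829348564148), (0.06978170573711395, 0.1374352127313614), 7.168483257293701)
 red 51 [0.47822775 0.02962552 0.08035622] [0.47071861 0.02201131 0.07446969] [0.48482963 0.0361536  0.08510361] px [242.45098039 286.43137255]
 red plane z=.064 [[0.47912884 0.03174503 0.064     ]]
 rail 910 ((0.5299107432365417, 0.09273044764995575), (0.17861908674240112, 0.19801634550094604), 6.513952255249023)
 bench z 0.0013820727988049786
(485, 725, 3)
scene blue 1073 793 zmed 0.05164872533718101 rect ((0.5716449022293091, 0.07158850878477097), (0.06929103285074234, 0.1381653994321823), 7.056049346923828)
 red 52 [0.47466421 0.03802838 0.0795191 ] [0.46832342 0.02926072 0.07284813] [0.48195301 0.04401938 0.08245243] px [317.94230769 308.65384615]
 red plane z=.064 [[0.48011091 0.02759142 0.064     ]]
 rail 1706 ((0.5697043538093567, 0.10499241948127747), (0.26858341693878174, 0.207081601023674), 7.9408416748046875)
 bench z 1.931580250530418e-05
(600, 580, 3)
```

```bash
cat >> h.py <<'E'
YAW=np.radians(7.1); O=np.array([.5757,.0464])
UX=np.array([np.cos(YAW),np.sin(YAW)]); UY=np.array([-UX[1],UX[0]])
def where():
    s=bot.read_state(); T=R.from_rotvec(s["tcp_rot"]).as_matrix(); d=s["tool_pos"][:2]-O
    print("t",round(s["time"],2),"dock mm",np.round(1000*np.array([d@UX,d@UY,s["tool_pos"][2]]),1),"F",np.round(s["wrist_force"],1),"w",round(float(s["width"]),2),
      "yaw err",np.round(np.degrees(np.arctan2(T[1,0],T[0,0])-YAW-np.pi/2),2),"q",np.round(s["q"],2))
    return s,T
def go(x,y,z):
    s,T=where(); g=np.r_[O+UX*x/1e3+UY*y/1e3,z/1e3]
    print("target",np.round(g,3),"shift cm",np.round(100*T.T@(g-s["tool_pos"]),2))
E
python3 - <<'E'
from h import *
go(0,-90,140)
E
```

```text
t 0.1 dock mm [-297.3  638.7  230.1] F [-0.2 -0.1  0.6] w 1.0 yaw err 65.5 q [ 1.23  0.26  1.61 -0.    1.27 -0.04]
target [ 0.587 -0.043  0.14 ] shift cm [-57.28 -53.96   9.11]
```

View pics/scene0c.png

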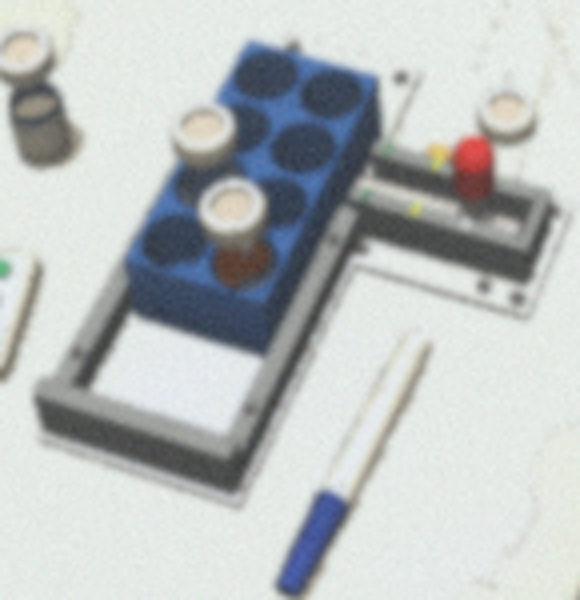

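View pics/top0c.png

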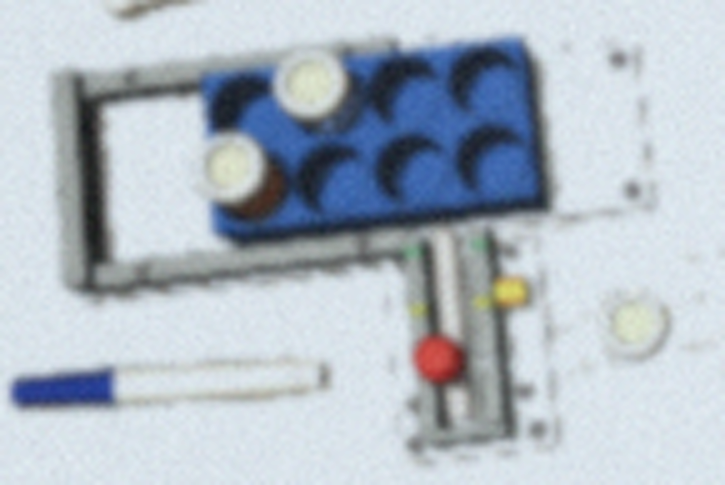

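The crops confirm it: the lever is at the white mark, the rack's front stands out over the apron (right in the top view), and the apron is clear. I'll close the fingers and move to in front of the rack, high up.

Request:
step_arm(motion=[[6, -1.5, -1.4, 0, 2], [4, -4, -3.8, 0.3, 5], [2, -7.5, -7, 0.8, 9], [0, -11, -10.4, 1.3, 13], [0, -14.5, -13.7, 1.8, 17], [0, -18, -17, 2.4, 21], [0, -21.5, -20.3, 3, 25], [0, -25, -23.6, 3.5, 29], [0, -28.5, -26.9, 4, 33], [0, -32, -30.2, 4.6, 37], [0, -35.5, -33.5, 5.2, 41], [0, -39, -36.8, 5.8, 45], [0, -42.5, -40, 6.4, 49], [0, -46, -43.3, 7, 53], [0, -49.5, -46.6, 7.6, 57], [0, -52.5, -49.5, 8.2, 60], [0, -55, -51.8, 8.6, 63], [0, -56.7, -53.4, 9, 65.5], [0, -57.3, -54, 9.1, 65.5], [0, -57.3, -54, 9.1, 65.5]])

```text
time: 2.1
tool_pos: [0.5869, -0.0432, 0.1396]
tcp_rot: [-2.08, -2.353, 0.001]
wrist_force: [-0.1, 0.1, 0.0]
width: -0.0
grip_force: 0.0
```

Run:
```python
from h import *
go(0,-85,24)
for n in("scene","top"):
    p,D=bot.read_camera(n); np.savez(f"pics/{n}1.npz",p=p,D=D)
    if n=="scene": a=p[230:380,190:390]
    else: a=p[180:330,150:350]
    cv2.imwrite(f"pics/{n}1c.png",np.clip(cv2.resize(a,None,fx=3,fy=3)[:,:,::-1]*1.5,0,255).astype(np.uint8))
a=[cv2.imread(f"pics/{n}1c.png") for n in("scene","top")]
cv2.imwrite("pics/b1.png",cv2.resize(np.hstack(a),(800,300)))
```

```text
t 2.1 dock mm [  0.  -90.3 139.6] F [-0.1  0.1  0. ] w -0.0 yaw err -0.04 q [-0.12  0.18  1.89  0.    1.08 -0.24]
target [ 0.586 -0.038  0.024] shift cm [ 0.53  0.02 11.56]
```

View pics/b1.png

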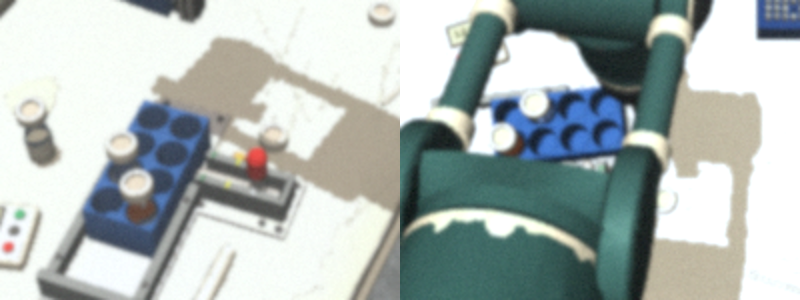

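The crops show the rack, the knob and a brown shadow, but the gripper itself isn't in the scene crop. I'll check the full view.

Run:
```python
from m import *
p,D=load("scene",1); cv2.imwrite("pics/s1full.png",np.clip(p[:,:,::-1]*1.3,0,255).astype(np.uint8))
for n in("scene","top"):
    K,o,M,c=cal(n); s=bot.read_state()
    for z in (0,.1):
        q=(s["tool_pos"]+[0,0,z]-o)@M; print(n,K[0,0]*q[0]/-q[2]+K[0,2],-K[1,1]*q[1]/-q[2]+K[1,2],-q[2])
```

```text
scene 284.3502716525443 237.16088648883382 1.068402590942894
scene 281.3687856811364 197.55824544747654 0.9978928390894635
top 276.0982456352946 227.6261052630216 0.8621719647770247
top 270.7168428768067 215.20094322031142 0.7640567645233337
```

View pics/s1full.png

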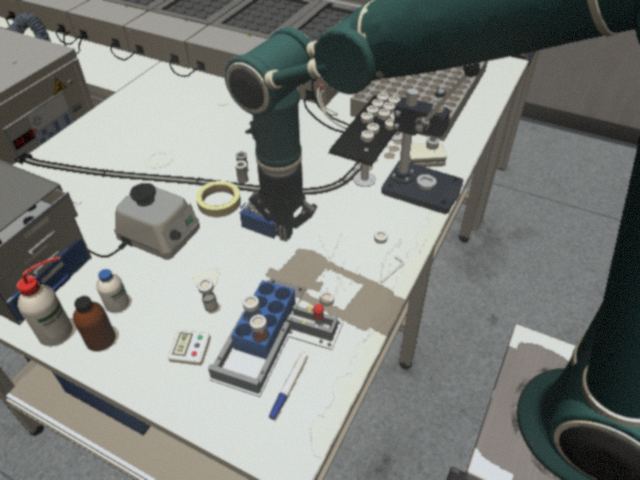

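The full view shows the shut fingertips at (285,237), exactly where projected, with the way down to the apron clear. Descending.

Request:
step_arm(motion=[[0, 0, 0, 1.5, 0], [0, 0, 0, 3.5, 0], [0, 0, 0, 5.5, 0], [0, 0, 0, 7.5, 0], [0, 0, 0, 9.5, 0], [0, 0, 0, 11, 0], [0, 0, 0, 11.6, 0], [0, 0, 0, 11.6, 0], [0, 0, 0, 11.6, 0]])

```text
time: 3.1
tool_pos: [0.5877, -0.0424, 0.0249]
tcp_rot: [2.079, 2.354, 0.001]
wrist_force: [-0.1, -0.5, -0.0]
width: -0.0
grip_force: 0.0
```

Run:
```python
from m import *
where()
p,D=bot.read_camera("scene"); np.savez("pics/scene2.npz",p=p,D=D)
cv2.imwrite("pics/s2.png",np.clip(cv2.resize(p[220:370,190:390],None,fx=4,fy=4,interpolation=2)[:,:,::-1]*1.4,0,255).astype(np.uint8))
```

```text
t 3.1 dock mm [  0.9 -89.6  24.9] F [-0.1 -0.5 -0. ] w -0.0 yaw err 0.02 q [-0.11  0.31  1.96 -0.    0.87 -0.24]
```

View pics/s2.png

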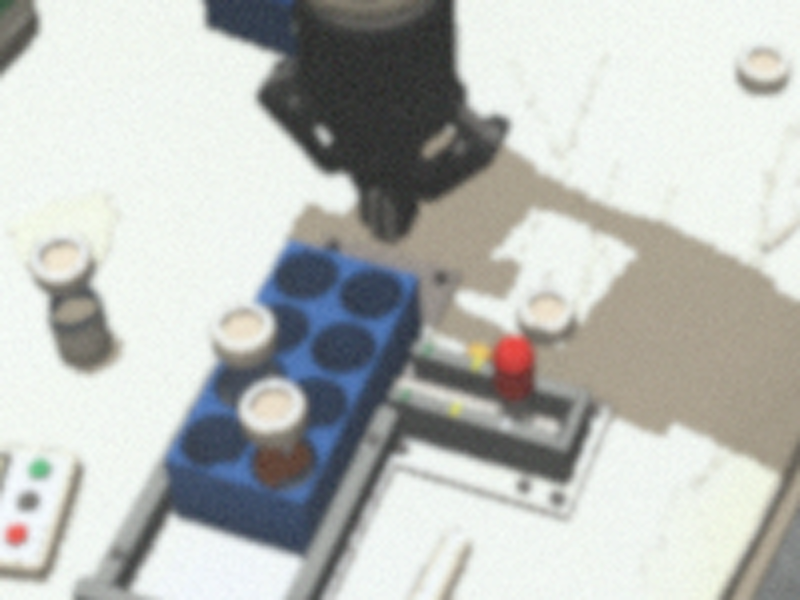

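The fingertips, at (385,230) in the crop, stand on the centreline in front of the rack's near end, with no contact. I'll push slowly, stopping short of home.

Request:
step_arm(motion=[[0, 0.8, -0.1, 0, 0], [0, 1.8, -0.1, 0, 0], [0, 2.4, -0.1, 0, 0], [0, 2.7, -0.1, 0, 0], [0, 3.0, -0.1, 0, 0], [0, 3.3, -0.1, 0, 0], [0, 3.6, -0.1, 0, 0], [0, 3.9, -0.1, 0, 0], [0, 4.2, -0.1, 0, 0], [0, 4.5, -0.1, 0, 0], [0, 4.8, -0.1, 0, 0], [0, 5.1, -0.1, 0, 0], [0, 5.4, -0.1, 0, 0], [0, 5.7, -0.1, 0, 0], [0, 6.0, -0.1, 0, 0], [0, 6.3, -0.1, 0, 0], [0, 6.6, -0.1, 0, 0], [0, 6.9, -0.1, 0, 0], [0, 7.2, -0.1, 0, 0], [0, 7.5, -0.1, 0, 0]])

```text
time: 5.15
tool_pos: [0.577, 0.0319, 0.0244]
tcp_rot: [2.08, 2.354, 0.0]
wrist_force: [1.1, -4.3, 2.5]
width: 0.002
grip_force: 1.8
```

```bash
cat > look.py <<'E'
from m import *
def rack(n,i):
    p,D=bot.read_camera(n); np.savez(f"pics/{n}{i}.npz",p=p,D=D); C=cloud(n,D); hsv=cv2.cvtColor(p,cv2.COLOR_RGB2HSV)
    H,S=hsv[...,0].astype(int),hsv[...,1]
    d=(C[...,:2]-O); X=d@UX; Y=d@UY; near=(abs(X)<.05)&(Y>-.07)&(Y<.17)
    t=near&(H>100)&(H<130)&(S>100)&(abs(C[...,2]-.053)<.012)
    print(n,"rack rear edge y mm",np.percentile(Y[t],98)*1e3,"front",np.percentile(Y[t],2)*1e3,"x",np.percentile(X[t],[2,98])*1e3)
    r=(abs(X+.075)<.05)&(abs(Y)<.03)&((H<8)|(H>172))&(S>150)
    if r.sum()>5: print("   knob x,y",np.median(X[r])*1e3,np.median(Y[r])*1e3,r.sum())
    cv2.imwrite(f"pics/{n}{i}c.png",np.clip(cv2.resize(p[220:370,190:390],None,fx=4,fy=4,interpolation=2)[:,:,::-1]*1.4,0,255).astype(np.uint8))
    q=C[...,2];
E
python3 - <<'E'
from look import *
where(); rack("scene",3)
f=np.load("pics/scene2.npz");
E
```

```text
t 5.15 dock mm [ -0.5 -14.6  24.4] F [ 1.1 -4.3  2.5] w 0.0 yaw err -0.01 q [ 0.01  0.29  1.99 -0.    0.86 -0.11]
scene rack rear edge y mm 138.17989551634346 front 4.600660020090893 x [-34.17662831  32.03699653]
   knob x,y -100.74373594983369 2.9820952307057897 42
```

The rack is moving at about 4 N with roughly 14 mm to go. Continuing gently.

Request:
step_arm(motion=[[0, 0.2, 0, 0, 0], [0, 0.4, 0, 0, 0], [0, 0.6, 0, 0, 0], [0, 0.8, 0, 0, 0], [0, 1.0, 0, 0, 0], [0, 1.1, 0, 0, 0], [0, 1.2, 0, 0, 0], [0, 1.2, 0, 0, 0]])

```text
time: 6.0
tool_pos: [0.5754, 0.0434, 0.0243]
tcp_rot: [2.079, 2.355, -0.0]
wrist_force: [0.6, -4.3, 2.3]
width: 0.003
grip_force: 2.2
```

Request:
step_arm(motion=[[0, 0.1, 0, 0, 0], [0, 0.2, 0, 0, 0], [0, 0.2, 0, 0, 0]])

```text
time: 6.3
tool_pos: [0.5761, 0.0437, 0.0243]
tcp_rot: [2.076, 2.353, -0.001]
wrist_force: [3.0, -11.3, 0.1]
width: -0.002
grip_force: 5.5
```

Request:
step_arm(motion=[[0, 0.1, 0, 0, 0], [0, 0.1, 0, 0, 0]])

```text
time: 6.5
tool_pos: [0.5762, 0.0437, 0.0244]
tcp_rot: [2.075, 2.353, -0.003]
wrist_force: [3.7, -14.3, 0.3]
width: -0.003
grip_force: 7.3
```

The tool has stalled and the force rose from 4 to 14 N, so the rack is against something at about the home position. Backing off, then checking by picture.

Request:
step_arm(motion=[[0, -0.3, 0, 0, 0], [0, -1, 0, 0, 0], [0, -2, 0, 0, 0], [0, -3, 0, 0, 0], [0, -3.5, 0, 0, 0], [0, -3.5, 0, 0, 0]])

```text
time: 7.1
tool_pos: [0.5795, 0.0111, 0.0242]
tcp_rot: [-2.081, -2.353, -0.0]
wrist_force: [-0.2, -0.2, 0.1]
width: -0.004
grip_force: 0.0
```

Run:
```python
from look import *
where(); rack("scene",4)
```

```text
t 7.1 dock mm [ -0.6 -35.5  24.2] F [-0.2 -0.2  0.1] w -0.0 yaw err -0.08 q [-0.02  0.3   1.98  0.    0.86 -0.15]
scene rack rear edge y mm 149.8498883279361 front 14.083802087094849 x [-34.27455203  32.23499336]
   knob x,y -101.06551051870053 4.30773625090043 33
```

View pics/scene4c.png

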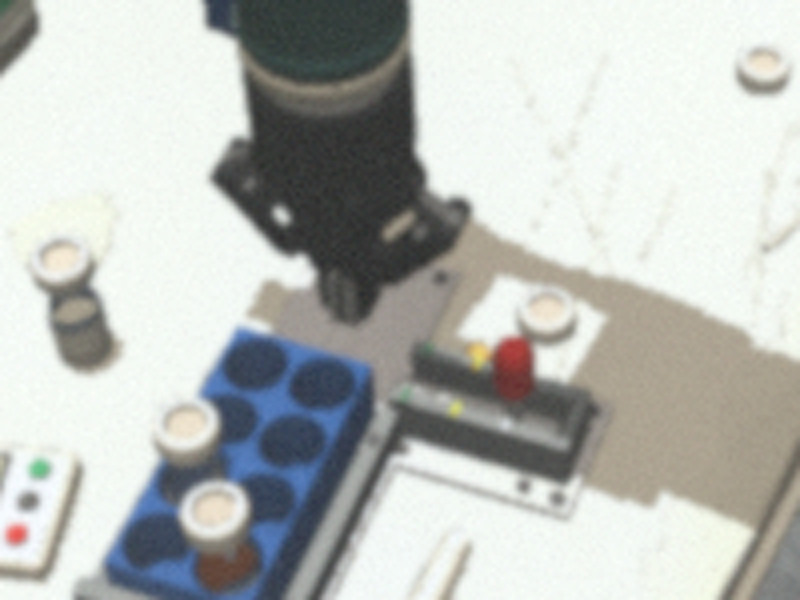

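The rack is now far down the channel with its rear at the stop and both vials upright. A depth profile along the channel will check for a gap at the back stop.

Run:
```python
from look import *
p,D=load("scene",4); C=cloud("scene",D); d=C[...,:2]-O; X=d@UX*1e3; Y=d@UY*1e3; Z=C[...,2]*1e3
for x0 in(-25,0,25):
    m=(abs(X-x0)<7)&(Y>138)&(Y<172); i=np.argsort(Y[m])
    y,z,c=Y[m][i],Z[m][i],p[m][i]
    for a in range(138,172,3):
        k=(y>=a)&(y<a+3)
        if k.any(): print(x0,a,"z",np.round(np.median(z[k])),"rgb",np.median(c[k],0),k.sum())
cv2.imwrite("pics/stop.png",np.clip(cv2.resize(p[330:400,195:305],None,fx=7,fy=7,interpolation=2)[:,:,::-1]*1.5,0,255).astype(np.uint8))
go(-135,0,125)
```

```text
-25 138 z 80.0 rgb [82. 80. 74.] 25
-25 141 z 84.0 rgb [85. 82. 96.] 33
-25 144 z 52.0 rgb [ 60.  80. 105.] 17
-25 147 z 44.0 rgb [52. 64. 83.] 40
-25 150 z 40.0 rgb [ 94.5  98.5 101. ] 10
-25 153 z 39.0 rgb [117.5 119.5 117.5] 14
-25 156 z 39.0 rgb [119.  121.5 118.5] 14
-25 159 z 23.0 rgb [62. 64. 64.] 82
-25 162 z 3.0 rgb [142. 145. 142.] 23
-25 165 z -1.0 rgb [173.5 178.  175. ] 14
-25 168 z -2.0 rgb [174.5 179.  176.5] 8
-25 171 z 1.0 rgb [174. 178. 175.] 6
0 138 z 53.0 rgb [ 60.  83. 122.] 13
0 141 z 53.0 rgb [ 62.   88.  127.5] 18
0 144 z 53.0 rgb [ 60.   84.5 125.5] 8
0 147 z 46.0 rgb [52. 65. 85.] 45
0 150 z 39.0 rgb [ 97. 101. 105.] 9
0 153 z 39.0 rgb [121. 124. 121.] 12
0 156 z 39.0 rgb [119. 122. 120.] 13
0 159 z 23.0 rgb [64.  65.5 64. ] 74
0 162 z 2.0 rgb [141. 143. 141.] 27
0 165 z -1.0 rgb [175. 178. 175.] 11
0 168 z -1.0 rgb [174. 178. 175.] 13
0 171 z 0.0 rgb [175. 178. 175.] 3
25 138 z 51.0 rgb [ 54.  72. 100.] 4
25 141 z 52.0 rgb [ 61.  81. 116.] 2
25 144 z 51.0 rgb [ 60.  82. 121.] 9
25 147 z 44.0 rgb [53.5 67.  87.5] 38
25 150 z 45.0 rgb [53. 69. 96.] 15
25 153 z 39.0 rgb [120. 123. 120.] 12
25 156 z 38.0 rgb [122.  124.  121.5] 10
25 159 z 22.0 rgb [66.  67.5 66.5] 76
25 162 z 2.0 rgb [141.  141.5 141. ] 20
25 165 z 0.0 rgb [172. 177. 173.] 11
25 168 z 0.0 rgb [175. 179. 175.] 12
25 171 z -0.0 rgb [175. 179. 176.] 3
t 7.15 dock mm [ -0.7 -35.1  24.2] F [-0.1 -0.1  0.1] w 0.0 yaw err -0.07 q [-0.02  0.3   1.98  0.    0.86 -0.15]
target [0.442 0.03  0.125] shift cm [  3.5  -13.43 -10.07]
```

View pics/stop.png

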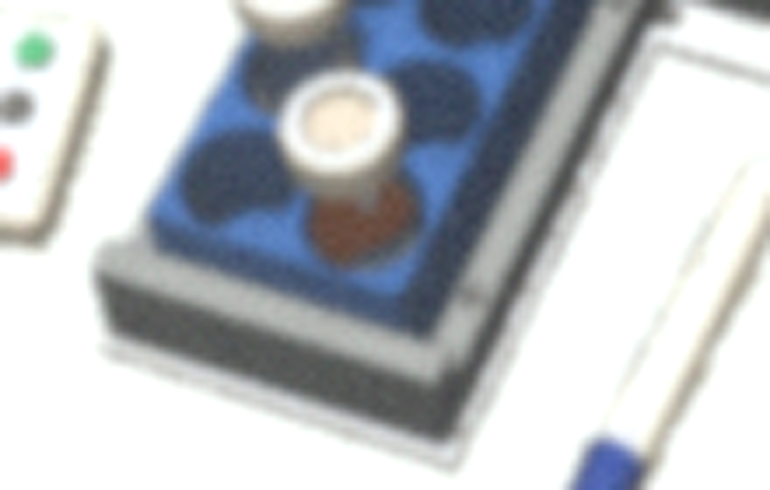

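The rack's rear wall sits flush against the stop's inner edge along its whole width, with no gap and both vials standing. Next I'll rise and cross over to the lever's -x side.

Request:
step_arm(motion=[[0, 0, 0, -1.5, 0], [0, 0, 0, -4, 0], [0, 0, 0, -7, 0], [0, 0, 0, -9.5, 0], [0, 0, 0, -10, 0], [0, 0.4, -1.5, -10, 0], [0, 1, -4, -10, 0], [0, 1.6, -7, -10, 0], [0, 2.4, -10, -10, 0], [0, 3, -12.4, -10, 0], [0, 3.4, -13.6, -10, 0], [0, 3.4, -13.6, -10, 0], [0, 3.4, -13.6, -10, 0]])

```text
time: 8.45
tool_pos: [0.4412, 0.0289, 0.1247]
tcp_rot: [2.078, 2.354, 0.002]
wrist_force: [0.3, 0.5, 0.9]
width: -0.001
grip_force: 0.0
```

Run:
```python
from look import *
go(-137,-1,54); rack("scene",5)
```

```text
t 8.45 dock mm [-135.6   -0.8  124.7] F [0.3 0.5 0.9] w -0.0 yaw err 0.01 q [ 0.01 -0.09  2.19 -0.    1.04 -0.12]
target [0.44  0.028 0.054] shift cm [-0.02 -0.15  7.07]
scene rack rear edge y mm 149.81978038354563 front 15.937806735406099 x [-34.15928616  32.28792685]
   knob x,y -101.2329793764549 4.039509349878021 31
```

I'll keep the tips at about 65 mm height, so the gripper linkage stays clear above the knob (top at 80 mm).

Request:
step_arm(motion=[[0, 0, -0.1, 1, 0], [0, 0, -0.1, 2.5, 0], [0, 0, -0.1, 4, 0], [0, 0, -0.1, 5.3, 0], [0, 0, -0.1, 6, 0], [0, 0, -0.1, 6, 0], [0, 0, -0.1, 6, 0]])

```text
time: 9.2
tool_pos: [0.4395, 0.0287, 0.0643]
tcp_rot: [-2.08, -2.355, 0.0]
wrist_force: [-0.4, -0.9, -0.6]
width: -0.003
grip_force: 0.0
```

Request:
step_arm(motion=[[0, 0, 0.3, 0, 0], [0, 0, 0.6, 0, 0], [0, 0, 0.8, 0, 0], [0, 0, 1.0, 0, 0], [0, 0, 1.2, 0, 0], [0, 0, 1.4, 0, 0], [0, 0, 1.6, 0, 0], [0, 0, 1.8, 0, 0], [0, 0, 2.0, 0, 0]])

```text
time: 10.1
tool_pos: [0.4581, 0.0311, 0.064]
tcp_rot: [-2.078, -2.353, 0.003]
wrist_force: [-3.5, -1.0, 3.8]
width: 0.001
grip_force: 2.7
```

Run:
```python
from look import *
where(); rack("scene",6)
```

```text
t 10.1 dock mm [-118.6   -0.7   64. ] F [-3.5 -1.   3.8] w 0.0 yaw err -0.0 q [ 0.01  0.03  2.21 -0.    0.91 -0.11]
scene rack rear edge y mm 149.56950318377147 front 15.411496673675057 x [-33.92215888  32.25093481]
   knob x,y -98.91910771403428 3.5842349274481204 30
```

Contact is made on the knob at TCP x ≈ -119 mm. The second stop should come about 49 mm further on.

Request:
step_arm(motion=[[0, 0, 0.3, 0, 0], [0, 0, 0.6, 0, 0], [0, 0, 0.9, 0, 0], [0, 0, 1.2, 0, 0], [0, 0, 1.5, 0, 0], [0, 0, 1.8, 0, 0], [0, 0, 2.1, 0, 0], [0, 0, 2.4, 0, 0], [0, 0, 2.7, 0, 0], [0, 0, 3.0, 0, 0], [0, 0, 3.3, 0, 0], [0, 0, 3.6, 0, 0], [0, 0, 3.9, 0, 0], [0, 0, 4.2, 0, 0], [0, 0, 4.4, 0, 0], [0, 0, 4.6, 0, 0], [0, 0, 4.7, 0, 0], [0, 0, 4.8, 0, 0], [0, 0, 4.8, 0, 0]])

```text
time: 12.05
tool_pos: [0.5057, 0.037, 0.064]
tcp_rot: [-2.079, -2.354, 0.002]
wrist_force: [-4.5, -1.2, 2.1]
width: -0.003
grip_force: 2.3
```

Run:
```python
from look import *
where(); rack("scene",7)
```

```text
t 12.05 dock mm [-70.6  -0.7  64. ] F [-4.5 -1.2  2.1] w -0.0 yaw err -0.0 q [ 0.02  0.12  2.11 -0.    0.91 -0.1 ]
scene rack rear edge y mm 149.51217228493942 front 15.183096710435434 x [-34.11889696  32.30965972]
   knob x,y -50.824881468819235 4.35713783263623 29
```

Request:
step_arm(motion=[[0, 0, 0.1, 0, 0], [0, 0, 0.2, 0, 0], [0, 0, 0.2, 0, 0]])

```text
time: 12.4
tool_pos: [0.506, 0.037, 0.0639]
tcp_rot: [-2.077, -2.352, 0.007]
wrist_force: [-9.8, -1.5, 7.7]
width: -0.001
grip_force: 5.9
```

Request:
step_arm(motion=[[0, 0, -0.5, 0, 0], [0, 0, -1.5, 0, 0], [0, 0, -2.5, 0, 0], [0, 0, -3.5, -0.5, 0], [0, 0, -4.5, -2, 0], [0, 0, -5, -5, 0], [0, 0, -5, -9, 0], [0, 0, -5, -11, 0], [0, 0, -5, -11, 0]])

```text
time: 13.3
tool_pos: [0.4616, 0.0311, 0.1787]
tcp_rot: [2.075, 2.35, 0.009]
wrist_force: [0.5, 0.3, 0.8]
width: -0.0
grip_force: 0.0
```

Run:
```python
from look import *
where(); rack("scene",8)
```

```text
t 13.3 dock mm [-115.1   -1.   178.7] F [0.5 0.3 0.8] w -0.0 yaw err -0.01 q [ 0.01 -0.11  2.11  0.    1.14 -0.11]
scene rack rear edge y mm 149.71247082413834 front 15.49627294112236 x [-34.00182321  32.41724784]
   knob x,y -51.7912811887038 5.0833877241212235 43
```

View pics/scene8c.png

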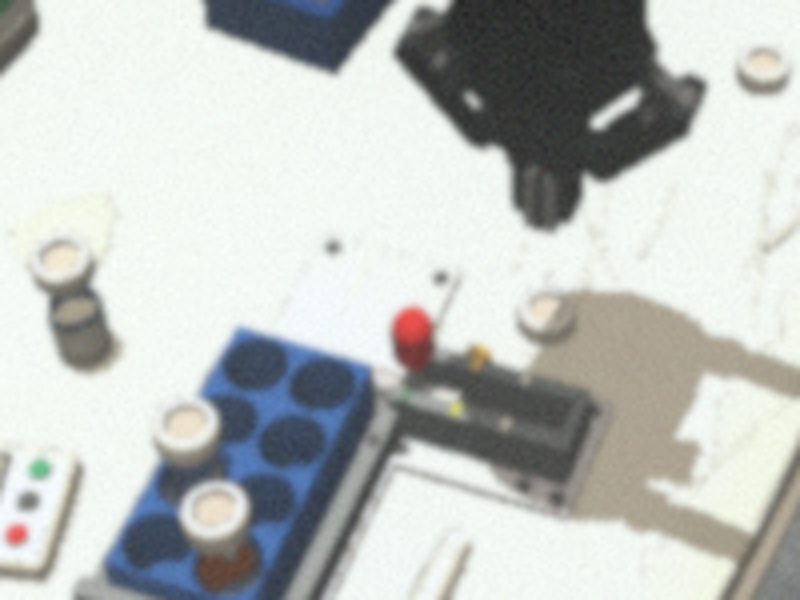

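The lever is at the green mark (410,340 in the crop) after 50 mm of travel and stayed there when released. The rack is home, both vials are standing, the bystanders haven't moved, and the gripper is clear. Handing in.

```bash
python3 -c "
from workcell import bot
print(bot.finish_job())"
```

```text
the job is handed in; nothing more can be done
None
```

The rack is home against the back stop, the bolt lever is at its second stop with both vials standing, and the job was handed in at about 13 s; the hand-in returned no verdict.

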